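# Put the gas lighter away and free the jammed drawer

### The job

Lay the gas lighter in the half-open drawer under the plank, then push the jammed drawer in until it breaks free of its tight spot and runs home against the rubber buffer hidden at the back. Push firmly enough to free it but do not ram it into the buffer, and leave it resting against the buffer with the lighter inside. Leave the jars, the spoon and the other things where they are.

Things in the scene. Friction and masses are not known exactly. Their poses are not given: they have to be found in the camera images.
- lighter_grip (a point): Gas lighter lying on the plank: middle of its red handle, half-way up, 12 mm over what it lies on. Handle 110 mm long (x, +-55), 24 wide (y), 24 tall. A 12 mm steel tube runs on along +x to 129 mm from this point; a black trigger stands 7 mm out of the +y side from 24 to 46 mm along +x. 63 to 117 g. Grip across the handle here.
- shelf: Fixed dark teak plank on an open-fronted case. Origin: middle of the plank's front edge, at worktop level; x runs into the depth, away from the robot, y along the plank to the left. Plank 210 mm deep, 560 mm long, underside at z 92 mm. Jars stand on the back half, their centres about 155 mm behind the front edge; lighter and spoon lie about 50 mm behind it.
- plank_edge (a point): Middle of the plank's front edge, on its top, 112 mm over the worktop. How far the drawer's face stands in front of this edge tells how far it is pushed in: 145 to 160 mm at the start.
- drawer: Wooden drawer under the plank, half open. Origin: middle of the front panel's outer face, at worktop level; axes parallel to the shelf's; slides along x only, in is +x. Front panel 310 mm wide, 14 thick, z 10 to 85 mm; two flat brass studs 6 mm proud at y +-100 mm. Slides with about 3 N, except at one tight spot (see drawer_face).
- drawer_face (a point): Point to push: middle of the panel's outer face, 50 mm up. In the first 40 mm of the push a spring catch at an unknown place holds the drawer until about 10 to 14 N is pushed; it has let go, with a small lurch, once the face is under 100 mm before the plank's edge. Then it runs with 3 N again up to the hidden buffer.
- drawer_in (a point): Middle of the drawer's inner floor, 20 mm over the worktop; inside is 208 mm long (x +-104) and 268 mm wide (y +-134), walls up to 48 mm over the floor. At the back, out of sight, is a rubber buffer (10 N per mm) at a place that differs each time: met with the face 85 to 35 mm before the plank's edge. Friction keeps the drawer against it. Keep under 20 N.
- green_jar: Bystander: the green glass jar: 70 mm diameter, 115 mm tall, steel lid. Origin under its middle.
- pickle_jar: Bystander: the white ceramic pickle jar with its lid on: 82 mm diameter, 106 mm tall. Origin under its middle.
- masala_tin: Bystander: a brass-coloured tin: 60 mm diameter, 90 mm tall. Origin under its middle.
- spoon: Bystander: the steel serving spoon, 210 mm long, lying roughly along the plank's length in the front half of the plank, in whichever half of the length the lighter is not.
- tumbler: Bystander: a steel tumbler, 68 mm diameter, 100 mm tall, on the worktop left of the plank. Origin under its middle.
- katori: Bystander: a small steel bowl, 100 mm diameter, 45 mm tall, on the worktop right of the plank. Origin under its middle.
There are look-alikes about, which are no part of the job. Leave any green or turquoise look-alike of the part that bears lighter_grip alone.

How it is judged:
By the outcome, as a careful person would: the job done as asked, in the order asked, and still so for the second after the job is handed in, with the robot touching nothing.
It also fails if it takes over 72 s, if anything falls off the work surface, if the arm or the gripper's body presses on something with over 40 N, if the wrist force passes 120 N, or if a joint passes its speed limit or range.

### The arm

A 6-joint arm with a two-finger parallel gripper is mounted at the origin on the work surface. World frame = base frame: x ahead of the robot, y to its left, z up, the work surface at z = 0. Lengths are in m, angles in degrees, forces in N, time in s.
With the tool pointing down it reaches from about 0.3 to 0.85 m from the base axis. Payload 5.4 kg.
Tool frame: the origin (TCP) lies midway between the tips of the shut fingers; the grasp point (between the pads) lies ctrl.grip_depth behind it (ctrl.grip_depth is the distance from the TCP to the grasp point, in m); z points along the fingers, y is the direction in which the jaws open and shut (so a half turn about z gives the same grasp; the last joint's range is limited). The gripper opens to 85 mm and grips with 20 to 120 N. Pads are 22 mm wide; open, the fingers measure 114 mm over their backs; the gripper's body (76 mm by 85 mm) begins 54 mm behind the grasp point. The pads swing forward as they close: fully open they stand 13 mm farther back than shut.
Start: joints at [-85.09, 9.076, 91.501, -0, 79.423, -12.038], TCP at [0.168, -0.55, 0.231] pointing down, gripper open.
Joint ranges: [-166.64, 166.64], [-54.1, 131.32], [10.49, 154.53], [-73.88, 253.88], [9.74, 151.15], [-171.62, 171.62]. Speed limits (degrees/s): [147.25, 147.25, 180, 180, 180, 180].

### API

Orientations are given as [roll, pitch, yaw] about the fixed x, y, z axes, in that order (R = Rz(yaw) Ry(pitch) Rx(roll)).
In Python, from bench import telemetry, eyes, ctrl gives the robot as it stands.
- The arm moves only by the shell command python3 -m handwheel 'ROWS' [FORCE]. ROWS is JSON, a list that holds one entry, the list of rows, each a list of 7 numbers: the turn, a rotation vector about the tool's x, y, z in degrees, then the shift along the tool's x, y, z in cm, then the finger opening in cm, from 0 to 8.54. In form: [[[rx, ry, rz, dx, dy, dz, fingers], ...]]. A call has 1 to 20 rows; each row is the pose to reach, as a shift and turn from the pose commanded when the call began, along the tool's axes at that moment; what a row does not reach only later rows make up. A row lasts 1/8 s, in which the tool goes at most 62.5 mm and 10.7 degrees, less where a joint would pass 70% of its speed; a pose out of reach is approached as far as the arm can. A call with a gripper value outside its range is refused whole. The fingers move at their own pace and stop on an object; FORCE is the grip in N (left out, the last holds). Time passes only in rows, so rows that repeat a pose let the fingers close. It gives the time, the measured TCP pose, the force and the opening at its end, in the units of the state.
- telemetry.observe(): the state, without advancing time (a new reading comes with each control period).
- eyes.snapshot(name): name is "side" or "top"; returns a dict with "frame" (384x512x3 uint8, red, green, blue), "depth" (384x512 float32, m along the optical axis (not along the pixel's ray), 0 where there is no reading), "K" (3x3 intrinsics, pixels), "k1" (the pictures are not rectified: a ray, as slopes to the right and down, at radius r is drawn at 1 + k1 r^2 times it, then the intrinsics apply), "pose" (4x4, takes a point from camera to world coordinates). Camera axes: x right, y down, z forward; pixel columns grow to the right and rows downward; lengths in m; the calibration is good to about 2 mm. A picture is of the moment at which its call begins.
- ctrl.hand_in(): hands the job in, once; it reports no verdict.
The state is a dict: "time": time; "qpos": joint angles; "dq": joint speeds; "tau": joint torques, N m; "ee_pos": TCP position; "orientation": TCP orientation; "wrist_force": force on the tool from outside, world axes, zero at the start; "ft_torque": the same for the moment, N m; "finger_gap": finger opening in m.
Only numpy, scipy, OpenCV 4.12 (cv2) and the standard library are available. Lean on these libraries where they do the work, as an engineer would, in place of code of your own. Each camera call takes 0.05 s, during which the arm holds its last target. There are 200 camera calls.

## Working session

There is one attempt and no reset: what is moved stays moved. The work goes in short steps, Python scripts to look and compute and a shell command to move; the robot and the scene stay as the last step left them, time stands still between calls to the robot, and variables do not carry over. Pictures are saved under pics/ and viewed, about 8 in all and at most 12, crops included, and the job is handed in when it is done.

```bash
ls; mkdir -p pics; cat > h.py <<'E'
import numpy as np, cv2
from bench import telemetry, eyes, ctrl
def snap(n,f):
    s=eyes.snapshot(n); cv2.imwrite(f'pics/{f}.png',cv2.cvtColor(s['frame'],cv2.COLOR_RGB2BGR)); np.savez(f'pics/{f}.npz',**s); return s
def rays(s,uv):
    K=np.array(s['K']); k1=float(s['k1'])
    uv=np.asarray(uv,float).reshape(-1,1,2)
    n=cv2.undistortPoints(uv,K,np.array([k1,0,0,0,0.]))[:,0]
    return np.c_[n,np.ones(len(n))]
def onplane(s,uv,z):
    P=np.array(s['pose']); d=rays(s,uv)@P[:3,:3].T; o=P[:3,3]
    return o+d*((z-o[2])/d[:,2])[:,None]
def bydepth(s,uv):
    P=np.array(s['pose']); uv=np.asarray(uv).reshape(-1,2); d=np.asarray(s['depth'])[uv[:,1].astype(int),uv[:,0].astype(int)]
    return (rays(s,uv)*d[:,None])@P[:3,:3].T+P[:3,3]
E
python3 - <<'E'
from h import *
a=snap('top','t0'); b=snap('side','s0')
print(a['K'],a['k1'],a['pose'],b['pose']); print(telemetry.observe(), ctrl.grip_depth)
c=np.hstack([cv2.imread('pics/t0.png')]); 
E
```

```text
pics
[[378.16554126   0.         259.80871389]
 [  0.         378.16554126 195.97140264]
 [  0.           0.           1.        ]] 0.01661973252017089 [[ 0.02752306 -0.97992744  0.19744542  0.34451727]
 [-0.99957488 -0.02507883  0.01486959  0.02719227]
 [-0.00961942 -0.19777074 -0.9802011   1.29544382]
 [ 0.          0.          0.          1.        ]] [[-0.7434219  -0.45084255  0.49402923  0.00728545]
 [-0.66865861  0.48464127 -0.5639313   0.73560495]
 [ 0.01481727 -0.74957577 -0.66175268  0.88375529]
 [ 0.          0.          0.          1.        ]]
{'time': 0.1, 'qpos': array([-8.50901678e+01,  9.10997241e+00,  9.15667459e+01, -1.53628675e-03,
        7.94226250e+01, -1.20358572e+01]), 'dq': array([ 0.04248426, -0.08071498, -0.13783117, -0.03517331,  0.08062812,
        0.08220117]), 'tau': array([ 3.68808433e-04, -3.96990108e+01, -3.32336891e+01, -3.01336158e-04,
        4.16635288e-03,  1.81691752e-05]), 'ee_pos': array([ 0.16753496, -0.54947323,  0.23039058]), 'orientation': array([-1.79902526e+02, -1.92389163e-02,  1.69459563e+01]), 'wrist_force': array([-0.11203949,  0.19943059,  0.15871704]), 'ft_torque': array([-0.00419063,  0.01630981, -0.0480235 ]), 'finger_gap': 0.08559145650321524} 0.0187
```

View pics/t0.png

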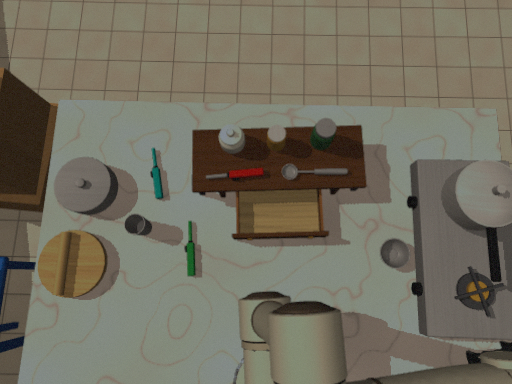

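View pics/s0.png

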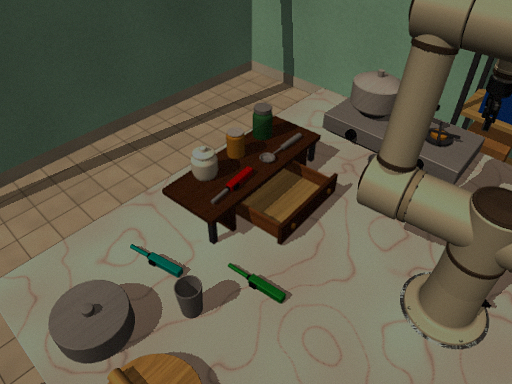

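The top view shows the red lighter at about (246,174) with its tube pointing left, the spoon right of it at (290–345,172), the drawer at (237–325,190–238), and the plank front edge at row ~190. The side view confirms this. Next I measure.

```bash
python3 - <<'E'
from h import *
s=dict(np.load('pics/t0.npz')); b=dict(np.load('pics/s0.npz'))
for n,q,roi in(('top',s,(190,120,180,120)),('side',b,(160,100,180,140))):
    hsv=cv2.cvtColor(q['frame'],cv2.COLOR_RGB2HSV)
    m=((hsv[...,0]<6)|(hsv[...,0]>174))&(hsv[...,1]>190)&(hsv[...,2]>110)
    mm=np.zeros_like(m); x,y,w,h=roi; mm[y:y+h,x:x+w]=m[y:y+h,x:x+w]
    k,l,st,c=cv2.connectedComponentsWithStats(mm.astype(np.uint8)); i=1+st[1:,4].argmax(); ys,xs=np.where(l==i)
    r=cv2.minAreaRect(np.c_[xs,ys].astype(np.float32)); print(n,st[i],c[i],r)
    z=0.136 if n=='top' else .13
    print(onplane(q,[c[i]],z), onplane(q,cv2.boxPoints(r),z).round(4).tolist())
    p=bydepth(q,np.c_[xs,ys]); print('depth med',np.median(p,0), p.min(0),p.max(0))
im=cv2.imread('pics/t0.png')[110:250,180:380]; cv2.imwrite('pics/t0c.png',cv2.resize(im,None,fx=4,fy=4,interpolation=cv2.INTER_CUBIC))
E
```

```text
top [229 168  34   9 193] [245.60621762 172.16580311] ((245.42213439941406, 172.14344787597656), (5.79428768157959, 33.226619720458984), 84.80557250976562)
[[0.65384848 0.09189488 0.136     ]] [[0.6571, 0.146, 0.136], [0.6696, 0.0413, 0.136], [0.6507, 0.0391, 0.136], [0.6383, 0.1435, 0.136]]
depth med [0.65372443 0.09062636 0.1362825 ] [0.34451727 0.02719227 0.13109215] [0.66922377 0.1446913  1.29544382]
side [227 167  24  20 124] [238.19354839 176.42741935] ((238.33604431152344, 176.30328369140625), (4.481290817260742, 28.552223205566406), 50.194427490234375)
[[0.6571966 0.0954529 0.13     ]] [[0.6601, 0.1445, 0.13], [0.6728, 0.0361, 0.13], [0.6544, 0.0427, 0.13], [0.6428, 0.1496, 0.13]]
depth med [0.65481986 0.09703538 0.1330506 ] [0.64205627 0.04366416 0.10730092] [0.68227048 0.14728033 0.13676619]
```

View pics/t0c.png

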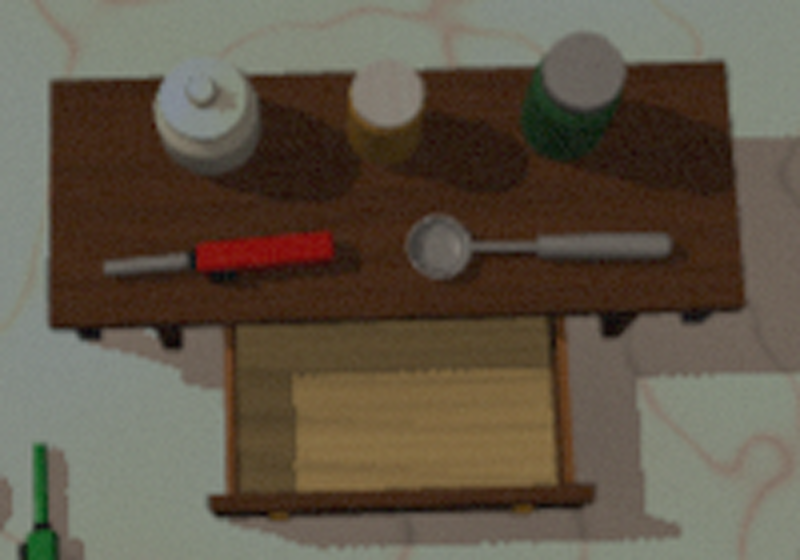

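```bash
cat >> h.py <<'E'
def drawer(s):
    g=np.stack(np.meshgrid(np.arange(190,380),np.arange(110,260)),-1).reshape(-1,2)
    p=bydepth(s,g); z=p[:,2]
    sh=(z>.105)&(z<.118)&(p[:,0]<.72)
    out={}
    for nm,m in(('plank',sh),('panel',(z>.077)&(z<.091)&(p[:,0]<.60))):
        q=p[m]; out[nm]=q
    return out
def edge(q,lo,hi,n=12):
    b=np.linspace(lo,hi,n+1); X=[];Y=[]
    for i in range(n):
        w=q[(q[:,1]>=b[i])&(q[:,1]<b[i+1])]
        if len(w)>3: X.append(np.sort(w[:,0])[:3].mean()); Y.append((b[i]+b[i+1])/2)
    return np.polyfit(Y,X,1),np.round(X,4)
E
python3 - <<'E'
from h import *
s=dict(np.load('pics/t0.npz')); o=drawer(s)
for k,q in o.items():
    print(k,len(q),q.min(0),q.max(0)); print(edge(q,q[:,1].min()+.01,q[:,1].max()-.01))
C=lambda a:np.array(a)/4+[180,110]
print('plank corners',onplane(s,C([[50,326],[743,306],[50,80],[726,62]]),.112).round(4))
print('panel outer top',onplane(s,C([[210,503],[594,490]]),.085).round(4))
print('spoon head',onplane(s,C([[438,246]]),.125),'jars',onplane(s,C([[205,90],[387,90],[583,70]]),.21))
# lighter ends in top
print('lighter',onplane(s,C([[106,268],[188,261],[195,255],[333,247]]),.13).round(4))
E
```

```text
plank 5006 [ 0.59434954 -0.29044478  0.10519634] [0.71998421 0.27012982 0.11798667]
(array([-0.05400605,  0.60788996]), array([0.6217, 0.6192, 0.6173, 0.6143, 0.612 , 0.6104, 0.6067, 0.6053,
       0.6021, 0.5995, 0.598 , 0.5948]))
panel 429 [ 0.45235302 -0.17581963  0.07710921] [0.59980206 0.18322858 0.09085428]
(array([-0.05523401,  0.46007406]), array([0.469 , 0.4675, 0.4645, 0.4637, 0.4628, 0.4597, 0.4584, 0.4574,
       0.4564, 0.4551, 0.4528]))
plank corners [[ 0.592   0.2612  0.112 ]
 [ 0.6224 -0.2925  0.112 ]
 [ 0.8     0.2741  0.112 ]
 [ 0.8288 -0.284   0.112 ]]
panel outer top [[ 0.4563  0.1293  0.085 ]
 [ 0.4749 -0.1771  0.085 ]]
spoon head [[ 0.66247582 -0.04773145  0.125     ]] jars [[ 0.75716139  0.13561165  0.21      ]
 [ 0.76046178 -0.00222829  0.21      ]
 [ 0.77988719 -0.15030188  0.21      ]]
lighter [[0.6365 0.216  0.13  ]
 [0.6438 0.1511 0.13  ]
 [0.6489 0.1457 0.13  ]
 [0.6582 0.0361 0.13  ]]
```

```bash
cat >> h.py <<'E'
from scipy.spatial.transform import Rotation as Ro
def go(x,y,z,yaw):
    s=telemetry.observe(); R=Ro.from_euler('xyz',s['orientation'],degrees=True); p=s['ee_pos']
    T=Ro.from_euler('xyz',[180,0,yaw],degrees=True)
    print('rv',(R.inv()*T).as_rotvec(degrees=True).round(2),'cm',(R.inv().apply(np.array([x,y,z])-p)*100).round(2))
E
python3 -c "
from h import *
go(.30,-.35,.29,50);go(.655,.092,.26,96)"
```

```text
rv [ -0.09  -0.05 -33.05] cm [ 18.49 -15.23  -5.93]
rv [-7.000e-02 -8.000e-02 -7.905e+01] cm [ 65.33 -47.16  -2.86]
```

```bash
python3 -m handwheel '[[[0,0,-5,3,-2.5,-3,5],[0,0,-13,8,-6.5,-5,5],[0,0,-23,13,-11,-6,5],[0,0,-33,18.5,-15.2,-6,5],[0,0,-40,24,-19,-6,5],[0,0,-46,29,-22.5,-6,5],[0,0,-52,34,-26,-6,5],[0,0,-58,39,-29.5,-6,5],[0,0,-64,44,-33,-6,5],[0,0,-70,49.5,-36.5,-5.5,5],[0,0,-75,55,-40,-5,5],[0,0,-78,60,-43.5,-4,5],[0,0,-79,63.5,-46,-3,5],[0,0,-79,65.3,-47.2,-2.9,5],[0,0,-79,65.3,-47.2,-2.9,5],[0,0,-79,65.3,-47.2,-2.9,5],[0,0,-79,65.3,-47.2,-2.9,5],[0,0,-79,65.3,-47.2,-2.9,5]]]' 40
python3 -c "
from h import *
snap('top','t1');snap('side','s1');go(.655,.092,.15,96);go(.655,.092,.1155,96)"
```

```text
time: 2.35
ee_pos: [0.6544, 0.091, 0.2608]
orientation: [180.0, 0.0, 95.9]
wrist_force: [-1.0, -0.3, 0.7]
finger_gap: 0.0502
rv [ 0.02  0.   -0.1 ] cm [ 0.07  0.05 11.06]
rv [ 0.02  0.   -0.1 ] cm [ 0.07  0.05 14.51]
```

View pics/s1.png

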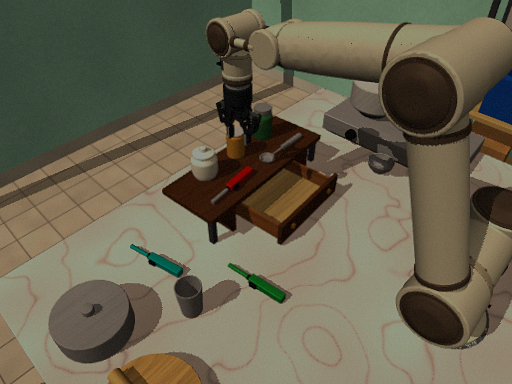

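The side view shows the open gripper at about (238,125) above the handle at (240,178), clear of the jars. Descending.

```bash
python3 -m handwheel '[[[0,0,0,0.1,0,3,5],[0,0,0,0.1,0,7,5],[0,0,0,0.1,0,10,5],[0,0,0,0.1,0,12,5],[0,0,0,0.1,0,13.3,5],[0,0,0,0.1,0,13.8,5],[0,0,0,0.1,0,14.2,5],[0,0,0,0.1,0,14.4,5],[0,0,0,0.1,0,14.4,5],[0,0,0,0.1,0,14.4,5]]]'
python3 -m handwheel '[[[0,0,0,0,0,0,3.5],[0,0,0,0,0,0,2],[0,0,0,0,0,0,1],[0,0,0,0,0,0,1],[0,0,0,0,0,0,1],[0,0,0,0,0,0,1]]]' 40
python3 -c "
from h import *
snap('side','s2')
im=cv2.imread('pics/s2.png')[90:240,150:350]; cv2.imwrite('pics/s2c.png',cv2.resize(im,None,fx=3,fy=3,interpolation=cv2.INTER_CUBIC))"
```

```text
time: 3.7
ee_pos: [0.6548, 0.0928, 0.1167]
orientation: [180.0, 0.0, 95.9]
wrist_force: [0.9, 0.3, -0.7]
finger_gap: 0.0497
time: 4.45
ee_pos: [0.6548, 0.0928, 0.1166]
orientation: [180.0, 0.0, 96.0]
wrist_force: [-0.5, -0.3, 3.5]
finger_gap: 0.0232
```

View pics/s2c.png

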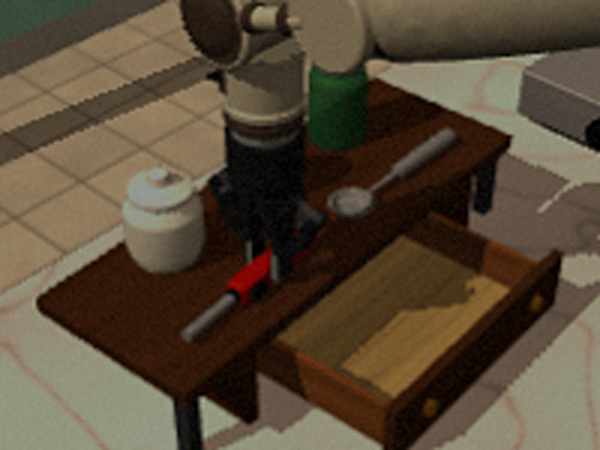

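Side crop shows the fingers closed on the red handle near (265,265), and a gap of 23 mm agrees. Lifting and carrying over the drawer.

```bash
python3 -m handwheel '[[[0,0,0,0,0,-0.5,1],[0,0,0,0,0,-2,1],[0,0,0,0,0,-4.5,1],[0,0,0,0,0,-7,1],[0,0,0,0,0,-8.5,1],[0,0,0,0,0,-9,1]]]' 
python3 -c "
from h import *
go(.54,-.058,.205,93);go(.54,-.058,.026,93)"
```

```text
time: 5.25
ee_pos: [0.655, 0.0928, 0.2077]
orientation: [179.9, 0.0, 96.0]
wrist_force: [-0.0, -0.4, -1.2]
finger_gap: 0.0229
rv [0.11 0.01 2.95] cm [-13.81 -13.     0.25]
rv [0.11 0.01 2.95] cm [-13.8  -13.04  18.15]
```

```bash
python3 -m handwheel '[[[0,0,0,-0.7,-0.7,0,1],[0,0,0,-2.2,-2,0,1],[0,0,1,-4,-3.8,0,1],[0,0,1,-6,-5.7,0,1],[0,0,2,-8,-7.5,0,1],[0,0,2,-10,-9.4,0,1],[0,0,3,-11.8,-11.1,0,1],[0,0,3,-13,-12.3,0,1],[0,0,3,-13.7,-12.9,0,1],[0,0,3,-13.8,-13,0.2,1],[0,0,3,-13.8,-13,1.5,1],[0,0,3,-13.8,-13,3.5,1],[0,0,3,-13.8,-13,5.5,1],[0,0,3,-13.8,-13,7,1],[0,0,3,-13.8,-13,8,1],[0,0,3,-13.8,-13,8,1]]]' 
python3 -c "
from h import *
go(.54,-.058,.026,93)
a=snap('top','t3');b=snap('side','s3')
A=cv2.imread('pics/t3.png')[110:250,180:380];B=cv2.imread('pics/s3.png')[110:250,190:390]
cv2.imwrite('pics/c3.png',cv2.resize(np.hstack([A,B]),None,fx=2,fy=2,interpolation=cv2.INTER_CUBIC))"
```

```text
time: 7.25
ee_pos: [0.5391, -0.0576, 0.1254]
orientation: [-179.9, -0.0, 93.0]
wrist_force: [-0.0, 0.8, -0.8]
finger_gap: 0.0228
rv [-0.08 -0.03 -0.04] cm [-0.05  0.1   9.94]
```

View pics/c3.png

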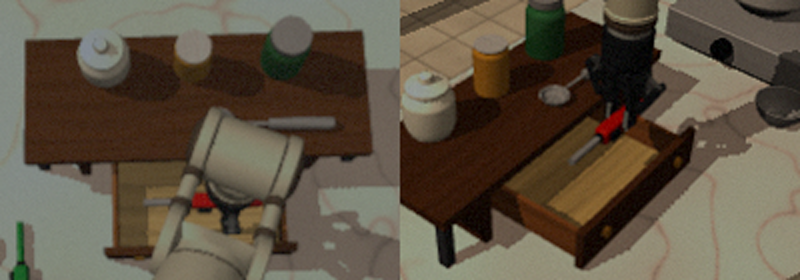

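The gripper holds the lighter (left panel: handle at (205,200), tube to (150,203)) over the open part of the drawer. It is well clear of the plank edge and the front panel. Lowering it in.

```bash
python3 -m handwheel '[[[0,0,0,0,0.1,1,1],[0,0,0,0,0.1,3,1],[0,0,0,0,0.1,5,1],[0,0,0,0,0.1,7,1],[0,0,0,0,0.1,8.4,1],[0,0,0,0,0.1,9.2,1],[0,0,0,0,0.1,9.6,1],[0,0,0,0,0.1,9.8,1],[0,0,0,0,0.1,9.85,1],[0,0,0,0,0.1,9.85,1]]]'
```

```text
time: 8.6
ee_pos: [0.5409, -0.0579, 0.0282]
orientation: [180.0, 0.0, 92.9]
wrist_force: [0.1, 0.1, -0.6]
finger_gap: 0.0232
```

```bash
python3 -m handwheel '[[[0,0,0,0,0,0.15,1],[0,0,0,0,0,0.25,1],[0,0,0,0,0,0.25,1],[0,0,0,0,0,0.25,1]]]'
python3 -m handwheel '[[[0,0,0,0,0,0.25,2.6],[0,0,0,0,0,0.25,3],[0,0,0,0,0,0.25,3.5],[0,0,0,0,0,0,4],[0,0,0,0,0,0,4],[0,0,0,0,0,-1,4],[0,0,0,0,0,-3,4],[0,0,0,0,0,-6,4],[0,0,0,0,0,-10,4],[0,0,0,0,0,-14,4],[0,0,0,0,0,-16,4],[0,0,0,0,0,-16,4]]]'
python3 -c "
from h import *
go(.40,-.027,.185,3);go(.43,-.027,.045,3)"
```

```text
time: 9.1
ee_pos: [0.5405, -0.0578, 0.0253]
orientation: [180.0, -0.0, 92.9]
wrist_force: [-0.1, -0.6, -0.6]
finger_gap: 0.0234
time: 10.6
ee_pos: [0.5419, -0.0583, 0.1879]
orientation: [179.7, 0.1, 93.0]
wrist_force: [0.3, 0.2, -0.3]
finger_gap: 0.0399
rv [ 0.29 -0.12 89.95] cm [  3.86 -14.01   0.21]
rv [ 0.29 -0.12 89.95] cm [  3.73 -11.08  14.23]
```

```bash
python3 -m handwheel '[[[0,0,10,0.4,-1.5,0,4],[0,0,20,0.8,-3,0,3],[0,0,30,1.2,-4.5,0,2],[0,0,40,1.6,-6,0,1],[0,0,50,2,-8,0,0],[0,0,60,2.5,-10,0,0],[0,0,70,3,-12,0,0],[0,0,80,3.5,-13.5,0,0],[0,0,90,3.9,-14,0,0],[0,0,90,3.9,-14,0,0],[0,0,90,3.9,-14,0,0],[0,0,90,3.9,-14,0,0]]]'
python3 - <<'E'
from h import *
go(.40,-.027,.045,3)
a=snap('top','t4');b=snap('side','s4')
A=cv2.imread('pics/t4.png')[110:250,180:380];B=cv2.imread('pics/s4.png')[110:250,190:390]
cv2.imwrite('pics/c4.png',cv2.resize(np.hstack([A,B]),None,fx=2,fy=2,interpolation=cv2.INTER_CUBIC))
E
```

```text
time: 12.1
ee_pos: [0.3988, -0.0262, 0.1851]
orientation: [-180.0, 0.0, 3.0]
wrist_force: [0.4, 0.3, 0.3]
finger_gap: -0.0
rv [-0.01  0.02  0.03] cm [ 0.12  0.09 14.01]
```

View pics/c4.png

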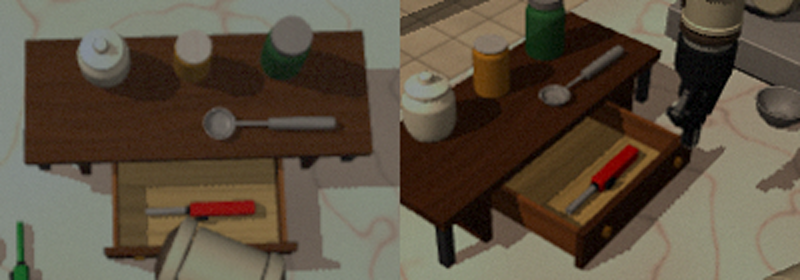

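The lighter lies flat on the drawer floor (left panel, handle at (222,208), tube tip at (147,211)); the jars and spoon look unmoved. I'll lower the closed fingers in front of the panel and approach.

```bash
cat > guard.py <<'E'
import sys
from h import *
# exit nonzero if push force (along the drawer axis) exceeds limit, or TCP beyond stop distance
s=telemetry.observe(); u=np.array([np.cos(np.radians(3.1)),np.sin(np.radians(3.1)),0]); f=-s['wrist_force']@u
d=s['ee_pos']@u; print('push %.1f N  s=%.4f'%(f,d)); sys.exit(f>float(sys.argv[1]))
E
python3 -m handwheel '[[[0,0,0,0,0,2,0],[0,0,0,0,0,5,0],[0,0,0,0,0,8,0],[0,0,0,0,0,11,0],[0,0,0,0,0,13,0],[0,0,0,0,0,14,0],[0,0,0,0,0,14,0],[0,0,0,1,0,14,0],[0,0,0,2,0,14,0],[0,0,0,3,0,14,0],[0,0,0,3.8,0,14,0],[0,0,0,4,0,14,0],[0,0,0,4,0,14,0]]]' && python3 guard.py 3 &&
python3 -m handwheel '[[[0,0,0,0.2,0,0,0],[0,0,0,0.4,0,0,0],[0,0,0,0.4,0,0,0]]]' && python3 guard.py 3 &&
python3 -m handwheel '[[[0,0,0,0.2,0,0,0],[0,0,0,0.4,0,0,0],[0,0,0,0.4,0,0,0]]]' && python3 guard.py 3 &&
python3 -m handwheel '[[[0,0,0,0.2,0,0,0],[0,0,0,0.4,0,0,0],[0,0,0,0.4,0,0,0]]]' && python3 guard.py 3 &&
python3 -m handwheel '[[[0,0,0,0.2,0,0,0],[0,0,0,0.4,0,0,0],[0,0,0,0.4,0,0,0]]]' && python3 guard.py 3
```

```text
time: 13.82
ee_pos: [0.4386, -0.024, 0.0452]
orientation: [-180.0, 0.0, 3.0]
wrist_force: [0.3, -0.3, -0.3]
finger_gap: 0.0001
push -0.2 N  s=0.4366False
```

```bash
sed -i 's/sys.exit(f>float(sys.argv\[1\]))/sys.exit(int(f>float(sys.argv[1])))/' guard.py
python3 -m handwheel '[[[0,0,0,0.2,0,0,0],[0,0,0,0.4,0,0,0],[0,0,0,0.4,0,0,0]]]' >/dev/null && python3 guard.py 2 &&
python3 -m handwheel '[[[0,0,0,0.2,0,0,0],[0,0,0,0.4,0,0,0],[0,0,0,0.4,0,0,0]]]'  >/dev/null&& python3 guard.py 2 &&
python3 -m handwheel '[[[0,0,0,0.2,0,0,0],[0,0,0,0.4,0,0,0],[0,0,0,0.4,0,0,0]]]' >/dev/null && python3 guard.py 2 &&
python3 -m handwheel '[[[0,0,0,0.2,0,0,0],[0,0,0,0.4,0,0,0],[0,0,0,0.4,0,0,0]]]'  >/dev/null&& python3 guard.py 2
```

```text
push 0.7 N  s=0.4408
push -0.3 N  s=0.4449
push 1.8 N  s=0.4484
push 2.8 N  s=0.4528
```

```bash

python3 -m handwheel '[[[0,0,0,0.1,0,0,0],[0,0,0,0.2,0,0,0],[0,0,0,0.3,0,0,0],[0,0,0,0.4,0,0,0],[0,0,0,0.5,0,0,0],[0,0,0,0.6,0,0,0]]]' >/dev/null && python3 guard.py 16 &&
python3 -m handwheel '[[[0,0,0,0.1,0,0,0],[0,0,0,0.2,0,0,0],[0,0,0,0.3,0,0,0],[0,0,0,0.4,0,0,0],[0,0,0,0.5,0,0,0],[0,0,0,0.6,0,0,0]]]' >/dev/null && python3 guard.py 16 &&
python3 -m handwheel '[[[0,0,0,0.1,0,0,0],[0,0,0,0.2,0,0,0],[0,0,0,0.3,0,0,0],[0,0,0,0.4,0,0,0],[0,0,0,0.5,0,0,0],[0,0,0,0.6,0,0,0]]]' >/dev/null && python3 guard.py 16 &&
python3 -m handwheel '[[[0,0,0,0.1,0,0,0],[0,0,0,0.2,0,0,0],[0,0,0,0.3,0,0,0],[0,0,0,0.4,0,0,0],[0,0,0,0.5,0,0,0],[0,0,0,0.6,0,0,0]]]' >/dev/null && python3 guard.py 16 &&
python3 -m handwheel '[[[0,0,0,0.1,0,0,0],[0,0,0,0.2,0,0,0],[0,0,0,0.3,0,0,0],[0,0,0,0.4,0,0,0],[0,0,0,0.5,0,0,0],[0,0,0,0.6,0,0,0]]]' >/dev/null && python3 guard.py 16 &&
python3 -m handwheel '[[[0,0,0,0.1,0,0,0],[0,0,0,0.2,0,0,0],[0,0,0,0.3,0,0,0],[0,0,0,0.4,0,0,0],[0,0,0,0.5,0,0,0],[0,0,0,0.6,0,0,0]]]' >/dev/null && python3 guard.py 16
python3 -c "
from h import *
s=telemetry.observe();print(s['time'],s['ee_pos'],s['wrist_force'])"
```

```text
push 3.3 N  s=0.4587
push 9.0 N  s=0.4636
push 7.6 N  s=0.4696
push 2.4 N  s=0.4774
push 0.3 N  s=0.4829
push 2.8 N  s=0.4883
19.825 [ 0.4901441  -0.02125536  0.04503194] [-2.81823376 -0.08192184  0.78661601]
```

The catch let go around s≈0.465–0.475: the push peaked near 9 N as sampled, then fell back to about 3 N. Now I creep in 1 mm calls with a force stop.

```bash

python3 -m handwheel '[[[0,0,0,0.1,0,0,0],[0,0,0,0.2,0,0,0],[0,0,0,0.3,0,0,0],[0,0,0,0.4,0,0,0],[0,0,0,0.5,0,0,0],[0,0,0,0.6,0,0,0]]]' >/dev/null && python3 guard.py 5.5 &&
python3 -m handwheel '[[[0,0,0,0.05,0,0,0],[0,0,0,0.1,0,0,0]]]' >/dev/null && python3 guard.py 5.5 &&
python3 -m handwheel '[[[0,0,0,0.05,0,0,0],[0,0,0,0.1,0,0,0]]]' >/dev/null && python3 guard.py 5.5 &&
python3 -m handwheel '[[[0,0,0,0.05,0,0,0],[0,0,0,0.1,0,0,0]]]' >/dev/null && python3 guard.py 5.5 &&
python3 -m handwheel '[[[0,0,0,0.05,0,0,0],[0,0,0,0.1,0,0,0]]]' >/dev/null && python3 guard.py 5.5 &&
python3 -m handwheel '[[[0,0,0,0.05,0,0,0],[0,0,0,0.1,0,0,0]]]' >/dev/null && python3 guard.py 5.5 &&
python3 -m handwheel '[[[0,0,0,0.05,0,0,0],[0,0,0,0.1,0,0,0]]]' >/dev/null && python3 guard.py 5.5 &&
python3 -m handwheel '[[[0,0,0,0.05,0,0,0],[0,0,0,0.1,0,0,0]]]' >/dev/null && python3 guard.py 5.5 &&
python3 -m handwheel '[[[0,0,0,0.05,0,0,0],[0,0,0,0.1,0,0,0]]]' >/dev/null && python3 guard.py 5.5 &&
python3 -m handwheel '[[[0,0,0,0.05,0,0,0],[0,0,0,0.1,0,0,0]]]' >/dev/null && python3 guard.py 5.5 &&
python3 -m handwheel '[[[0,0,0,0.05,0,0,0],[0,0,0,0.1,0,0,0]]]' >/dev/null && python3 guard.py 5.5 &&
python3 -m handwheel '[[[0,0,0,0.05,0,0,0],[0,0,0,0.1,0,0,0]]]' >/dev/null && python3 guard.py 5.5 &&
python3 -m handwheel '[[[0,0,0,0.05,0,0,0],[0,0,0,0.1,0,0,0]]]' >/dev/null && python3 guard.py 5.5 &&
python3 -m handwheel '[[[0,0,0,0.05,0,0,0],[0,0,0,0.1,0,0,0]]]' >/dev/null && python3 guard.py 5.5 &&
python3 -m handwheel '[[[0,0,0,0.05,0,0,0],[0,0,0,0.1,0,0,0]]]' >/dev/null && python3 guard.py 5.5 &&
python3 -m handwheel '[[[0,0,0,0.05,0,0,0],[0,0,0,0.1,0,0,0]]]' >/dev/null && python3 guard.py 5.5 &&
python3 -m handwheel '[[[0,0,0,0.05,0,0,0],[0,0,0,0.1,0,0,0]]]' >/dev/null && python3 guard.py 5.5 &&
python3 -m handwheel '[[[0,0,0,0.05,0,0,0],[0,0,0,0.1,0,0,0]]]' >/dev/null && python3 guard.py 5.5 &&
python3 -m handwheel '[[[0,0,0,0.05,0,0,0],[0,0,0,0.1,0,0,0]]]' >/dev/null && python3 guard.py 5.5 &&
python3 -m handwheel '[[[0,0,0,0.05,0,0,0],[0,0,0,0.1,0,0,0]]]' >/dev/null && python3 guard.py 5.5 &&
python3 -m handwheel '[[[0,0,0,0.05,0,0,0],[0,0,0,0.1,0,0,0]]]' >/dev/null && python3 guard.py 5.5
```

```text
push 3.5 N  s=0.4946
push 2.3 N  s=0.4957
push 3.6 N  s=0.4967
push 2.4 N  s=0.4977
push 3.4 N  s=0.4987
push 2.8 N  s=0.4998
push 3.1 N  s=0.5007
push 2.9 N  s=0.5017
push 1.5 N  s=0.5028
push 2.4 N  s=0.5038
push 2.8 N  s=0.5048
push 2.7 N  s=0.5058
push 3.6 N  s=0.5068
push 2.4 N  s=0.5078
push 3.1 N  s=0.5087
push 3.6 N  s=0.5098
push 2.9 N  s=0.5108
push 3.1 N  s=0.5118
push 2.8 N  s=0.5128
push 3.8 N  s=0.5138
push 2.6 N  s=0.5147
```

```bash

python3 -m handwheel '[[[0,0,0,0.05,0,0,0],[0,0,0,0.1,0,0,0]]]' >/dev/null && python3 guard.py 5.5 &&
python3 -m handwheel '[[[0,0,0,0.05,0,0,0],[0,0,0,0.1,0,0,0]]]' >/dev/null && python3 guard.py 5.5 &&
python3 -m handwheel '[[[0,0,0,0.05,0,0,0],[0,0,0,0.1,0,0,0]]]' >/dev/null && python3 guard.py 5.5 &&
python3 -m handwheel '[[[0,0,0,0.05,0,0,0],[0,0,0,0.1,0,0,0]]]' >/dev/null && python3 guard.py 5.5 &&
python3 -m handwheel '[[[0,0,0,0.05,0,0,0],[0,0,0,0.1,0,0,0]]]' >/dev/null && python3 guard.py 5.5 &&
python3 -m handwheel '[[[0,0,0,0.05,0,0,0],[0,0,0,0.1,0,0,0]]]' >/dev/null && python3 guard.py 5.5 &&
python3 -m handwheel '[[[0,0,0,0.05,0,0,0],[0,0,0,0.1,0,0,0]]]' >/dev/null && python3 guard.py 5.5 &&
python3 -m handwheel '[[[0,0,0,0.05,0,0,0],[0,0,0,0.1,0,0,0]]]' >/dev/null && python3 guard.py 5.5 &&
python3 -m handwheel '[[[0,0,0,0.05,0,0,0],[0,0,0,0.1,0,0,0]]]' >/dev/null && python3 guard.py 5.5 &&
python3 -m handwheel '[[[0,0,0,0.05,0,0,0],[0,0,0,0.1,0,0,0]]]' >/dev/null && python3 guard.py 5.5 &&
python3 -m handwheel '[[[0,0,0,0.05,0,0,0],[0,0,0,0.1,0,0,0]]]' >/dev/null && python3 guard.py 5.5 &&
python3 -m handwheel '[[[0,0,0,0.05,0,0,0],[0,0,0,0.1,0,0,0]]]' >/dev/null && python3 guard.py 5.5 &&
python3 -m handwheel '[[[0,0,0,0.05,0,0,0],[0,0,0,0.1,0,0,0]]]' >/dev/null && python3 guard.py 5.5 &&
python3 -m handwheel '[[[0,0,0,0.05,0,0,0],[0,0,0,0.1,0,0,0]]]' >/dev/null && python3 guard.py 5.5 &&
python3 -m handwheel '[[[0,0,0,0.05,0,0,0],[0,0,0,0.1,0,0,0]]]' >/dev/null && python3 guard.py 5.5 &&
python3 -m handwheel '[[[0,0,0,0.05,0,0,0],[0,0,0,0.1,0,0,0]]]' >/dev/null && python3 guard.py 5.5 &&
python3 -m handwheel '[[[0,0,0,0.05,0,0,0],[0,0,0,0.1,0,0,0]]]' >/dev/null && python3 guard.py 5.5 &&
python3 -m handwheel '[[[0,0,0,0.05,0,0,0],[0,0,0,0.1,0,0,0]]]' >/dev/null && python3 guard.py 5.5 &&
python3 -m handwheel '[[[0,0,0,0.05,0,0,0],[0,0,0,0.1,0,0,0]]]' >/dev/null && python3 guard.py 5.5 &&
python3 -m handwheel '[[[0,0,0,0.05,0,0,0],[0,0,0,0.1,0,0,0]]]' >/dev/null && python3 guard.py 5.5 &&
python3 -m handwheel '[[[0,0,0,0.05,0,0,0],[0,0,0,0.1,0,0,0]]]' >/dev/null && python3 guard.py 5.5
python3 -c "
from h import *
s=telemetry.observe();print(s['time'],s['ee_pos'],s['wrist_force'])"
```

```text
push 2.9 N  s=0.5158
push 2.9 N  s=0.5168
push 2.5 N  s=0.5178
push 2.4 N  s=0.5187
push 3.3 N  s=0.5198
push 3.6 N  s=0.5208
push 3.4 N  s=0.5217
push 3.1 N  s=0.5228
push 4.8 N  s=0.5235
push 6.7 N  s=0.5239
28.075 [ 0.52568953 -0.01953017  0.04520195] [-6.71712992 -0.34411244  2.64495054]
```

Force rises in the buffer range (gap ≈71 mm). One more small step to confirm, then retreat.

```bash

python3 -m handwheel '[[[0,0,0,0.05,0,0,0],[0,0,0,0.1,0,0,0]]]' >/dev/null && python3 guard.py 9 &&
python3 -m handwheel '[[[0,0,0,0.05,0,0,0],[0,0,0,0.05,0,0,0]]]' >/dev/null && python3 guard.py 9
python3 -m handwheel '[[[0,0,0,0,0,0,0],[0,0,0,-0.1,0,0,0],[0,0,0,-0.3,0,0,0],[0,0,0,-1,0,0,0],[0,0,0,-2,0,0,0],[0,0,0,-4,0,0,0],[0,0,0,-6,0,0,0],[0,0,0,-8,0,-2,0],[0,0,0,-10,0,-6,0],[0,0,0,-12,0,-11,0],[0,0,0,-14,0,-15,0],[0,0,0,-15,0,-17,0],[0,0,0,-15,0,-17,0],[0,0,0,-15,0,-17,0]]]'
python3 - <<'E'
from h import *
a=snap('top','t5');b=snap('side','s5')
A=cv2.imread('pics/t5.png')[110:250,180:380];B=cv2.imread('pics/s5.png')[110:250,190:390]
cv2.imwrite('pics/c5.png',cv2.resize(np.hstack([A,B]),None,fx=2,fy=2,interpolation=cv2.INTER_CUBIC))
o=drawer(a)
e={k:edge(q,-.16,.11)[0] for k,q in o.items()}; print({k:np.polyval(v,-.02) for k,v in e.items()})
E
```

```text
push 10.9 N  s=0.5242
time: 30.08
ee_pos: [0.3774, -0.027, 0.2142]
orientation: [-180.0, 0.1, 2.9]
wrist_force: [-0.3, 1.1, 0.2]
finger_gap: -0.0004
{'plank': np.float64(0.6093969261427887), 'panel': np.float64(0.5379495014999454)}
```

View pics/c5.png

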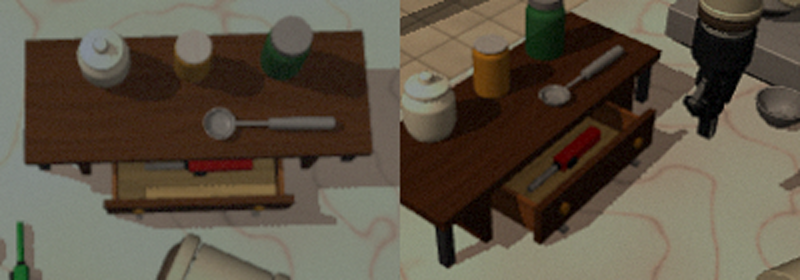

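The pictures show the drawer face 71 mm before the plank edge and parallel to it, with the lighter inside on the floor. The jars and spoon are where they were. Handing in.

```bash
python3 -c "
from h import *
a=dict(np.load('pics/t4.npz'));b=dict(np.load('pics/t0.npz'));c=dict(np.load('pics/t5.npz'))
d=cv2.absdiff(b['frame'],c['frame']).max(2)
for n,(x0,x1,y0,y1) in dict(jars=(215,345,115,155),spoon=(278,352,160,182),tumbler=(120,155,210,240),katori=(378,412,235,270)).items(): print(n,d[y0:y1,x0:x1].mean(),d[y0:y1,x0:x1].max())
ctrl.hand_in(); print(telemetry.observe()['time'])"
```

```text
jars 4.433076923076923 24
spoon 5.184275184275184 21
tumbler 3.136190476190476 14
katori 2.90672268907563 12
the job is handed in; nothing more can be done
the job is handed in; nothing more can be done
```

The job is done and handed in at about 30 s. The gas lighter lies flat in the drawer, and the drawer is resting against its rubber buffer.

- **Freeing the drawer:** I pushed the middle of the drawer's face with closed fingers. The catch let go early in the push; the highest force I sampled there was about 9 N. I only read the force every 6 mm in that stretch, so the true peak could be higher. After that it ran at about 3 N.
- **Reaching the buffer:** I went on in 1 mm steps with a force stop. The force then rose over three steps, 4.8, 6.7 and 10.9 N, while the drawer hardly moved. I took that as the buffer and backed off.
- **Last checks:** After backing off, the camera put the face 71.4 mm in front of the plank edge. The finger position at full push gave about 71 mm, so the drawer did not spring back.
- **Other things:** Comparing the first and last top views showed only image noise around the jars, tin, spoon, tumbler and katori. I did not compare the turquoise and green look-alikes that way, but the arm never went near them. The gripper ended clear of everything.

No check failed or disagreed.

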